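Sweep sorted heat sinks off the dismantling deck into their totes

ROBOT

A 7-joint arm with a two-finger parallel gripper is mounted at the origin on the work surface. World frame = base frame: x ahead of the robot, y to its left, z up, the work surface at z = 0. Lengths are in m, angles in rad, forces in N, time in s.
With the tool pointing down it reaches from about 0.4 to 0.9 m from the base axis. Payload 5.5 kg.
Tool frame: the origin (TCP) lies midway between the tips of the shut fingers; the grasp point (between the pads) lies bot.tcp_to_grasp behind it (bot.tcp_to_grasp is the distance from the TCP to the grasp point, in m); z points along the fingers, y is the line along which they close (so a half turn about z gives the same grasp; the last joint's range is limited). The gripper opens to 92 mm and grips with 3 to 60 N. Pads are 19 mm wide; open, the fingers measure 130 mm over their backs; the gripper's body (75 mm by 190 mm) begins 47 mm behind the grasp point.
Start: joints at [1.468, 0.501, -0.427, 1.55, 0.221, 1.138, -0.21], TCP at [0.233, -0.607, 0.205] pointing down, gripper open.
Joint ranges: [-2.88, 2.88], [-0.31, 2.03], [-1.54, 1.56], [0.2, 2.42], [-1.41, 4.55], [0.19, 2.02], [-2.57, 2.57]. Speed limits (rad/s): [2.57, 2.57, 3.14, 3.14, 3.14, 3.14, 3.14].

INTERFACE

Orientations are given as a 3x3 rotation matrix whose columns are the frame's x, y, z axes.
In Python, from workcell import bot gives the robot as it stands. The module is installed in compiled form; this text tells all that it offers. Calls block until the motion is done:
- bot.reach(position, orientation): joint-space move of the TCP to a pose.
- bot.move_l(position, ori=None, v=0.15): straight line of the TCP; ori=None keeps the orientation; v is the mean speed in m/s.
- bot.move_j(angles): joint-space move.
- bot.grip(opening, force=None): finger opening in m; force is the grip in N (None keeps the last); returns when the fingers have stopped.
- bot.wait(seconds).
- bot.ik(position, orientation): joint angles nearest the present ones, or None.
- bot.sense(): the state.
- bot.read_camera(name): name is "scene" or "top"; returns a dict with "image" (480x640x3 uint8, red, green, blue), "fx", "fy", "cx", "cy" (pixels), "R" (3x3) and "t" (3): a world point X has camera coordinates R X + t. Camera axes: x right, y down, z forward; pixel columns grow to the right and rows downward; lengths in m; the calibration is good to about 2 mm. A picture is of the moment at which its call begins. There is no depth.
A pose or a line that the arm cannot do raises bot.Unreachable and nothing moves.
- bot.sign_off(): hands the job in; it is judged then, once.
The state is a dict: "t": time; "qpos": joint angles; "qd": joint speeds; "effort": joint torques, N m; "tcp_pos": TCP position; "ee_rot": TCP orientation; "wrist_force": force on the tool from outside, world axes, zero at the start; "torque": the same for the moment, N m; "grip_width": finger opening in m; "finger_force": force on a finger pad.
Only numpy, scipy, OpenCV 4.12 (cv2) and the standard library are available. Lean on these libraries where they do the work, as an engineer would, in place of code of your own. Each camera call takes 0.05 s, during which the arm holds its last target. There are 200 camera calls.

TASK

Three stripped heat sinks are left on the sorting deck: sweep the two silver aluminium ones along the deck and over its open end into the blue tote, and the copper one over the other end into the grey tote, using the fingers as a sweep and never picking one up off the deck or carrying it. Leave the battery and the other components on the deck standing just where they are, and finish with the gripper clear.

Things in the scene. Friction and masses are not known exactly. Their poses are not given: they have to be found in the camera images.
- stand: sorting stand, fixed: black rubber deck 320 mm deep (its x) by 340 mm wide (its y) on blue legs, top 145 mm above the bench. Origin: at bench level under the deck's centre; x points away from the robot, y left, yaw up to 0.1 rad. Near and far edges (x = -158, +158 mm) have 4 mm steel rims standing 15 mm above the deck; the left and right ends (y = +170, -170 mm) are open, no lip.
- deck_top (a point): centre of the deck's top face, axes as the stand's. The heat sinks lie one each in three lanes along y, near x = -115, 0 and +115 mm (within 8 mm), at y within 80 mm of the centre. The components that stay stand between the lanes, near x = -57 and +57 mm (within 3 mm), y 40 to 80 mm either side of the centre.
- blue_tote: fixed blue plastic tote with some aluminium heat sinks already in it: 400 mm (its x) by 300 mm (its y), 120 mm high, walls and floor 5 mm. Origin: centre of its underside. It stands at the left or right open end of the stand (varies; read its position), tucked about 50 mm under the deck, so what goes over that end falls in; its rim is 25 mm below the deck's top.
- grey_tote: fixed grey plastic tote with some copper heat sinks already in it: 400 mm (its x) by 300 mm (its y), 120 mm high, walls and floor 5 mm. Origin: centre of its underside. It stands at the left or right open end of the stand (varies; read its position), tucked about 50 mm under the deck, so what goes over that end falls in; its rim is 25 mm below the deck's top.
- alu_sink_a: heat sink with upright plate fins, silver-coloured aluminium (about 50 to 100 g), 40 x 40 mm and 24 mm high, lying fins up on the deck. Origin: centre of its underside, z up. It rests loose and slides when pushed at its foot. Its start yaw is within 0.35 rad of the stand's.
- alu_sink_b: heat sink with upright plate fins, silver-coloured aluminium (about 50 to 100 g), 40 x 40 mm and 24 mm high, lying fins up on the deck. Origin: centre of its underside, z up. It rests loose and slides when pushed at its foot. Its start yaw is within 0.35 rad of the stand's.
- copper_sink: heat sink with upright plate fins, copper-coloured (about 110 to 225 g), 40 x 40 mm and 24 mm high, lying fins up on the deck. Origin: centre of its underside, z up. It rests loose and slides when pushed at its foot. Its start yaw is within 0.35 rad of the stand's.
- battery: orange lithium battery pack with a white band, lying on the deck: 30 mm (x) by 60 mm (y), 20 mm high. Origin: centre of its underside. Stays.
- capacitor: upright blue can capacitor with a silver top, 30 mm across, 42 mm high, easily knocked over. Origin: centre of its underside. Stays.
- transformer: small steel transformer with yellow winding, 30 x 32 mm, 26 mm high. Origin: centre of its underside. Stays.
- choke: green ring choke lying flat, 30 mm across, 14 mm high. Origin: centre of its underside. Stays.
There are look-alikes about, which are no part of the job. Leave any green or red look-alike of the alu_sink_b alone.

How it is judged:
At the end, for the whole second after the job is handed in: Both aluminium heat sinks at rest inside the blue tote, the copper one inside the grey tote (origin between the walls, under 110 mm above the tote's underside, below 50 mm/s); battery, capacitor, transformer and choke within 20 mm of their starts and tilted less than 0.3 rad (x of alu_sink_a in the frame of blue_tote between -0.195 and 0.195 m and y of alu_sink_a in the frame of blue_tote between -0.145 and 0.145 m and z of each of alu_sink_a, alu_sink_b in the frame of blue_tote below 0.11 m and linear speed of each of alu_sink_a, alu_sink_b, copper_sink below 0.05 m/s and x of alu_sink_b in the frame of blue_tote between -0.195 and 0.195 m and y of alu_sink_b in the frame of blue_tote between -0.145 and 0.145 m and x of copper_sink in the frame of grey_tote between -0.195 and 0.195 m and y of copper_sink in the frame of grey_tote between -0.145 and 0.145 m and z of copper_sink in the frame of grey_tote below 0.11 m and distance of each of battery, capacitor, transformer, choke from where it was at the start of the episode below 0.02 m and angle between each of battery, capacitor, transformer, choke's own z axis and vertical below 0.3 rad); the robot touches nothing.
It fails at once if a heat sink is carried out past an open end of the deck at deck height (45 mm or more beyond it) instead of being swept over the edge ((z of alu_sink_a in the frame of stand above 0.147 m and (y of alu_sink_a in the frame of stand above 0.215 m or y of alu_sink_a in the frame of stand below -0.215 m)) or (z of alu_sink_b in the frame of stand above 0.147 m and (y of alu_sink_b in the frame of stand above 0.215 m or y of alu_sink_b in the frame of stand below -0.215 m)) or (z of copper_sink in the frame of stand above 0.147 m and (y of copper_sink in the frame of stand above 0.215 m or y of copper_sink in the frame of stand below -0.215 m))).
It fails at once if a heat sink is lifted more than 30 mm off the deck (they are swept, never picked up) (z of any of alu_sink_a, alu_sink_b, copper_sink in the frame of stand above 0.175 m).
It fails at once if the battery, capacitor, transformer or choke is moved more than 20 mm or knocked over (distance of any of battery, capacitor, transformer, choke from where it was at the start of the episode above 0.02 m or angle between any of battery, capacitor, transformer, choke's own z axis and vertical above 0.3 rad).
It also fails if it takes over 56 s, if anything falls off the work surface, if the arm or the gripper's body presses on something with over 40 N, if the wrist force passes 120 N, or if a joint passes its speed limit or range.

## Working session

There is one attempt and no reset: what is moved stays moved. The work goes in short steps, each a Python script; the robot and the scene stay as the last script left them, time stands still between calls to the robot, and variables do not carry over. Pictures are saved under pics/ and viewed, at most 10 in all, crops included, and the job is handed in when it is done.

```bash
mkdir -p pics; python3 - <<'E'
from workcell import bot
import cv2,pickle
d={}
for n in("scene","top"):
    c=bot.read_camera(n);d[n]=c
    cv2.imwrite(f"pics/{n}0.png",c["image"][:,:,::-1])
    print(n,c["fx"],c["cx"],c["cy"],c["R"],c["t"])
pickle.dump(d,open("c0.pkl","wb"))
s=bot.sense();print(s["t"],s["tcp_pos"],s["ee_rot"],s["grip_width"],bot.tcp_to_grasp)
E
```

```text
scene 605.5686147166807 333.78414494717975 239.9264554171558 [[-0.84158518  0.54006864 -0.0077618 ]
 [ 0.42390379  0.65152433 -0.62914356]
 [-0.33472371 -0.53276815 -0.77725037]] [ 0.39700783 -0.15015407  1.30501615]
top 518.2693933691771 322.09177648741075 245.00873883603433 [[-0.02492622 -0.99937935  0.02489192]
 [-0.99532992  0.02248702 -0.0938759 ]
 [ 0.09325789 -0.02711564 -0.99527268]] [0.010748   0.47209703 0.98429567]
0.1 [ 0.23221035 -0.60639565  0.20357325] [[ 9.33834682e-01  3.57704428e-01 -5.73286071e-04]
 [ 3.57704884e-01 -9.33833236e-01  1.64401430e-03]
 [ 5.27176090e-05 -1.74030480e-03 -9.99998484e-01]] 0.09192617201914238 0.0188
```

View pics/scene0.png

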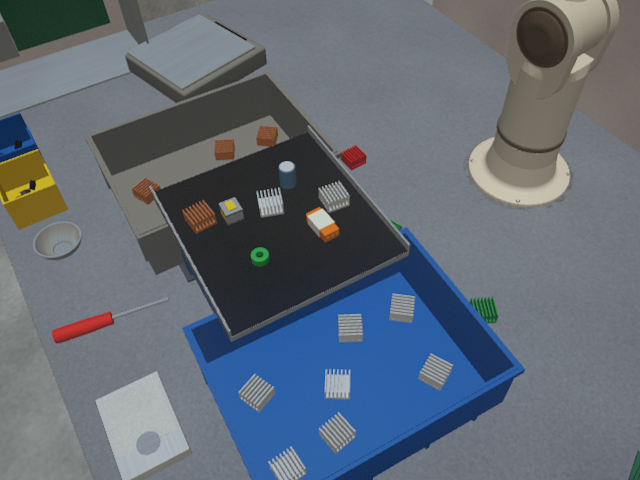

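View pics/top0.png

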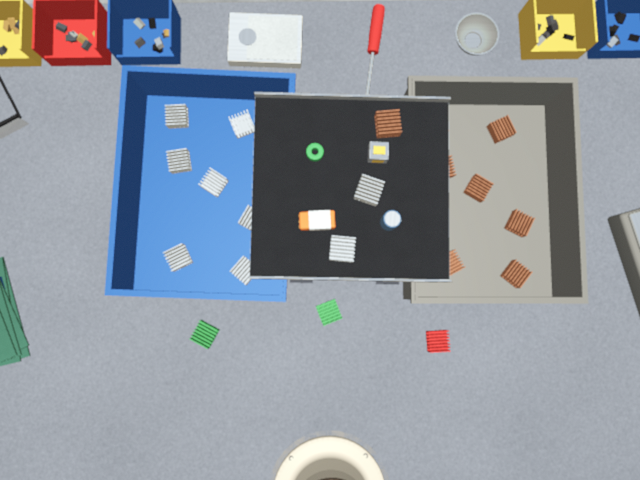

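The top view shows the blue tote on the left (+y) and the grey tote on the right (−y). On the deck are copper at (388,123), alu at (369,190) and (343,249), choke (315,152), transformer (379,152), battery (317,220) and capacitor (391,219). The scene view agrees, and the look-alikes (green and red) are all on the bench. Next I'll turn these into positions.

```bash
cat > h.py <<'E'
import numpy as np,cv2
def cast(c,uv,z):
    uv=np.atleast_2d(uv).astype(float)
    d=np.c_[(uv[:,0]-c["cx"])/c["fx"],(uv[:,1]-c["cy"])/c["fy"],np.ones(len(uv))]@c["R"]
    o=-c["R"].T@c["t"]; return o+d*((z-o[2])/d[:,2])[:,None]
def big(m,k=0):
    cs=cv2.findContours(m.astype(np.uint8),cv2.RETR_EXTERNAL,cv2.CHAIN_APPROX_NONE)[0]
    return [x for x in sorted(cs,key=cv2.contourArea,reverse=True) if cv2.contourArea(x)>k]
def blobs(c,box):
    """sinks & parts in pixel box (u0,v0,u1,v1): name -> (rect centre, angle,size)"""
    u0,v0,u1,v1=box; im=c["image"][v0:v1,u0:u1]; h,s,v=cv2.split(cv2.cvtColor(im,cv2.COLOR_RGB2HSV)); out=[]
    for n,m in (("copper",(h<14)&(s>90)&(v>60)&(v<200)),("grey",(s<50)&(v>110)),("orange",(h<25)&(s>150)&(v>=200)),("green",(h>40)&(h<80)&(s>120)),("any",v>75)):
        m=cv2.morphologyEx(m.astype(np.uint8),cv2.MORPH_CLOSE,np.ones((5,5),np.uint8))
        for x in big(m,60):
            out.append((n,cv2.contourArea(x),x.reshape(-1,2)+[u0,v0]))
    return out
E
python3 - <<'E'
from h import *
import pickle
np.set_printoptions(precision=4,suppress=True)
d=pickle.load(open("c0.pkl","rb"));c=d["top"]
v=c["image"].max(2)
m=(v<70).astype(np.uint8); m[:, :200]=0; m[:,500:]=0; m[:90]=0; m[290:]=0
m=cv2.morphologyEx(m,cv2.MORPH_OPEN,np.ones((5,5),np.uint8))
k=big(m)[0]; p=k.reshape(-1,2); print("deck px",p.min(0),p.max(0))
hull=cv2.approxPolyDP(cv2.convexHull(k),5,True).reshape(-1,2); P=cast(c,hull,.145); print(hull,P)
ends=[]
for sel in ((p[:,0]<265),(p[:,0]>435)):
    q=p[sel&(p[:,1]>110)&(p[:,1]<265)]; W=cast(c,q,.145); f=np.polyfit(W[:,0],W[:,1],1); print("end: y=",f, "yaw",-np.arctan(f[0]),"res",np.std(W[:,1]-np.polyval(f,W[:,0])))
# rims: print column profile at u=300, 350, 420
for u in (270,430): 
    print(u,[(r,int(v[r,u])) for r in list(range(90,102))+list(range(270,286))])
for n,a,x in blobs(c,(258,103,445,274)):
    r=cv2.minAreaRect(x.astype(np.float32)); print(n,a,np.round(r[0],1),np.round(r[1],1),round(r[2],1),cast(c,[r[0]],.165)[0,:2])
E
```

```text
deck px [251  98] [447 277]
[[256  98]
 [446 103]
 [447 277]
 [251 274]] [[ 0.7208  0.1118  0.145 ]
 [ 0.7067 -0.2214  0.145 ]
 [ 0.4012 -0.2086  0.145 ]
 [ 0.4143  0.1242  0.145 ]]
end: y= [-0.0426  0.1415] yaw 0.04253481243583119 res 0.0004934000949223574
end: y= [-0.0404 -0.1931] yaw 0.04041656791254233 res 0.0005022603406962207
270 [(90, 107), (91, 121), (92, 181), (93, 208), (94, 177), (95, 116), (96, 107), (97, 90), (98, 67), (99, 59), (100, 62), (101, 63), (270, 61), (271, 60), (272, 61), (273, 59), (274, 59), (275, 77), (276, 173), (277, 207), (278, 184), (279, 202), (280, 233), (281, 234), (282, 233), (283, 233), (284, 233), (285, 233)]
430 [(90, 82), (91, 83), (92, 82), (93, 82), (94, 80), (95, 92), (96, 175), (97, 205), (98, 173), (99, 106), (100, 105), (101, 92), (270, 60), (271, 62), (272, 61), (273, 63), (274, 59), (275, 59), (276, 61), (277, 55), (278, 76), (279, 172), (280, 206), (281, 176), (282, 159), (283, 184), (284, 186), (285, 186)]
copper 665.5 [387.7 123. ] [27.9 26.3] 84.3 [ 0.6655 -0.1139]
grey 632.0 [368.9 189.3] [25.3 27.2] 18.4 [ 0.5513 -0.0778]
grey 623.0 [342.1 248.2] [25.9 26.2] 5.2 [ 0.4527 -0.0297]
grey 414.0 [319.5 219.6] [20.6 22.3] 86.4 [0.5016 0.0067]
grey 337.5 [378.5 151. ] [20. 19.] 90.0 [ 0.617  -0.0964]
grey 183.0 [391.8 218.3] [15.8 15.3] 51.3 [ 0.5013 -0.1147]
green 232.5 [314.5 151.5] [17. 17.] 90.0 [0.6181 0.0123]
any 1443.0 [329.6 233. ] [74.2 38.4] 45.9 [ 0.4786 -0.0096]
any 1208.5 [385.5 135.4] [30.9 59.2] 11.7 [ 0.6439 -0.1094]
any 688.0 [368.9 189.5] [26.6 28.1] 18.4 [ 0.5511 -0.0777]
any 335.5 [390.8 219.8] [19.1 22.6] 45.0 [ 0.4988 -0.1129]
any 270.0 [314.5 151.5] [18.4 18.4] 45.0 [0.6181 0.0123]
```

```bash
cat >> h.py <<'E'
YAW=-0.0415
A=np.array([[np.cos(YAW),-np.sin(YAW)],[np.sin(YAW),np.cos(YAW)]])
def sweep(bot,C,s,side,x1,z=.149,free=.27):
    """s: sink local xy; side +1/-1 end; x1: local x at the end. Slow over the edge."""
    w=lambda x,y,z: np.r_[C+A@[x,y],z]
    # closing line (tool y) along stand x, tool z down; of both half turns take the one nearer the present
    best=None
    y0=s[1]-side*.047
    for k in (1,-1):
        ty=np.r_[k*A[:,0],0]; tz=np.array([0,0,-1.]); R=np.c_[np.cross(ty,tz),ty,tz]
        ok=[bot.ik(w(*p),R) for p in ((s[0],y0,free),(s[0],y0,z),(x1,side*.165,z))]
        if all(q is not None for q in ok):
            j=np.abs(np.array(ok[0])-bot.sense()["qpos"]).max()
            if best is None or j<best[0]: best=(j,R,ok)
    j,R,ok=best; print("joint travel",round(j,2),"end j7",ok[2][6])
    bot.reach(w(s[0],y0,free),R)
    bot.move_l(w(s[0],y0,z),R,v=.12)
    print("down",bot.sense()["tcp_pos"],"f",bot.sense()["wrist_force"])
    bot.move_l(w(x1,side*.115,z),R,v=.10)
    print("mid f",bot.sense()["wrist_force"])
    bot.move_l(w(x1,side*.167,z),R,v=.04)
    bot.move_l(w(x1,side*.13,z),R,v=.12)
    bot.move_l(w(x1,side*.13,free),R,v=.2)
    print("t",bot.sense()["t"])
E
python3 - <<'E'
from h import *
import pickle
np.set_printoptions(precision=4,suppress=True)
c=pickle.load(open("c0.pkl","rb"))["top"]
f=cast(c,[[270,93],[430,97]],.16)[:,:2]; n=cast(c,[[270,277],[430,280]],.16)[:,:2]
fl=(f@A)[:,0]; nl=(n@A)[:,0]; print("rims local",fl,nl,"sep",fl.mean()-nl.mean(),"expect .312")
lx=(fl.mean()+nl.mean())/2
e=np.array([[.56,np.polyval([-.0426,.1415],.56)],[.56,np.polyval([-.0404,-.1931],.56)]]); ly=(e@A)[:,1].mean()
C=A@[lx,ly]; print("C",C)
for nme,uv,z in (("cu",(387.7,123),.165),("mid",(368.9,189.3),.165),("near",(342.1,248.2),.165),("bat",(317.5,219.8),.165),("tr",(378.5,152),.168),("cap",(391.8,218.3),.187),("choke",(314.5,151.5),.155)):
    print(nme,A.T@(cast(c,[uv],z)[0,:2]-C))
np.save("C.npy",C)
E
```

```text
rims local [0.7193 0.7195] [0.4038 0.4034] sep 0.3157804757565864 expect .312
C [ 0.5599 -0.049 ]
cu [ 0.1082 -0.0604]
mid [-0.0074 -0.0291]
near [-0.1079  0.0148]
bat [-0.061   0.0566]
tr [ 0.0564 -0.0446]
cap [-0.0592 -0.0646]
choke [0.0583 0.0637]
```

Every position fits the given lanes, so I'll sweep the copper sink first.

```bash
python3 - <<'E'
from h import *
from workcell import bot
np.set_printoptions(precision=4,suppress=True)
C=np.load("C.npy")
p=bot.sense()["tcp_pos"]; bot.move_l([p[0],p[1],.28],v=.2); bot.grip(0.0,20); print(bot.sense()["t"],bot.sense()["grip_width"])
sweep(bot,C,(.1082,-.0604),-1,.113)
cv2.imwrite("pics/s1.png",bot.read_camera("scene")["image"][:,:,::-1])
E
```

```text
2.0667 0.00044220715480564423
joint travel 0.73 end j7 -0.1705218502586646
down [ 0.6682 -0.0667  0.15  ] f [ 0.2444 -0.6495  0.5876]
mid f [ 1.7342 -1.3198  0.4285]
t 9.5167
```

View pics/s1.png

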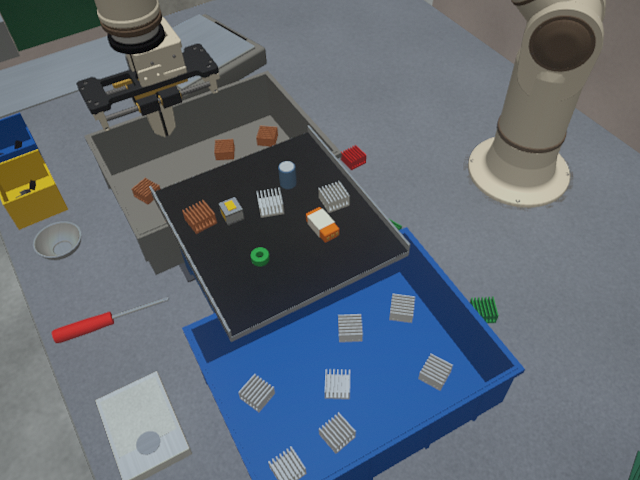

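Copper still sits at (200,215), as though the fingers missed it. Before moving again I'll compare where the TCP projects in both cameras with where the fingers appear.

```bash
python3 - <<'E'
from h import *
from workcell import bot
np.set_printoptions(precision=4,suppress=True)
s=bot.sense(); print(s["t"],s["tcp_pos"],s["ee_rot"][:,1],s["wrist_force"])
for n in("scene","top"):
    c=bot.read_camera(n); x=c["R"]@s["tcp_pos"]+c["t"]; print(n,c["fx"]*x[0]/x[2]+c["cx"],c["fy"]*x[1]/x[2]+c["cy"])
    for k in ("R","t"): print(np.abs(c[k]-__import__("pickle").load(open("c0.pkl","rb"))[n][k]).max())
cv2.imwrite("pics/t1.png",c["image"][:,:,::-1])
E
```

```text
9.5667 [ 0.6664 -0.1843  0.2681] [ 0.9991 -0.042  -0.0027] [-0.1127  0.6754  0.1022]
scene 168.35782104810772 142.48312752104283
0.0
0.0
top 444.26151619817335 99.33176467108134
0.0
0.0
```

View pics/t1.png

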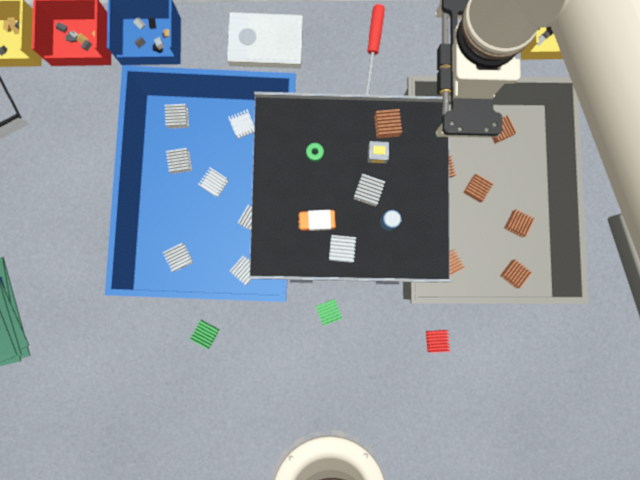

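The top view is unchanged: copper is still at (388,123), nothing else has moved, and the gripper is over the right end. I'll measure the fingertip position against the TCP projection in a crop.

```bash
python3 - <<'E'
from h import *
from workcell import bot
np.set_printoptions(precision=4,suppress=True)
C=np.load("C.npy"); s=bot.sense(); print(s["ee_rot"],s["grip_width"],s["finger_force"])
c=bot.read_camera("scene"); im=c["image"][:,:,::-1].copy()
pr=lambda X:(lambda x:(c["fx"]*x[0]/x[2]+c["cx"],c["fy"]*x[1]/x[2]+c["cy"]))(c["R"]@X+c["t"])
o=np.array([70,60]); big_=cv2.resize(im[60:240,70:310],None,fx=3.2,fy=3.2,interpolation=cv2.INTER_CUBIC)
for X,col in ((s["tcp_pos"],(0,0,255)),(s["tcp_pos"]-s["ee_rot"][:,2]*.0188,(0,255,0)),(np.r_[C+A@[.1082,-.0604],.145],(255,255,0)),(np.r_[C+A@[.1082,-.0604],.169],(255,0,255)),(np.r_[C+A@[.154,-.17],.16],(0,255,255))):
    cv2.circle(big_,tuple(int(q) for q in (np.array(pr(X))-o)*3.2),4,col,-1)
cv2.imwrite("pics/crop1.png",big_)
E
```

```text
[[ 0.0416  0.9991 -0.0029]
 [ 0.9991 -0.0416  0.0004]
 [ 0.0003 -0.003  -1.    ]] 0.00015787967951603414 0.0
```

View pics/crop1.png

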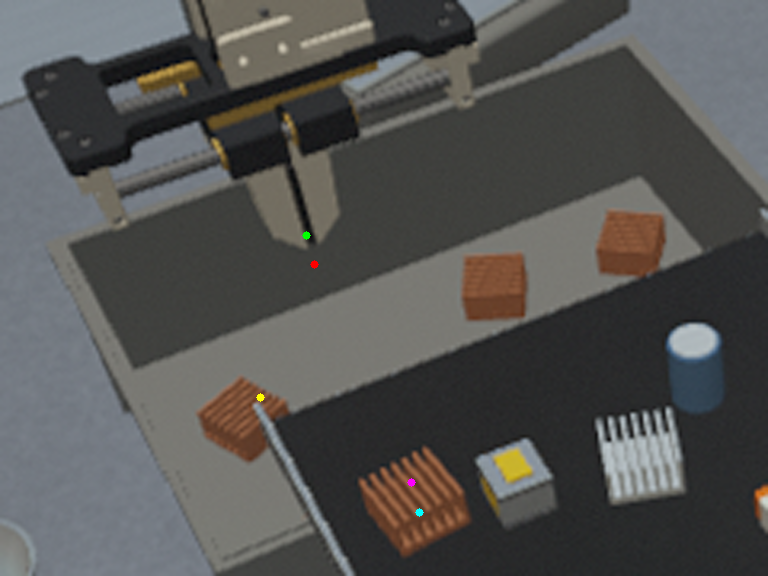

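The crop shows the tapered fingertips ending near the grasp point (green), 13–19 mm above the reported TCP (red). The rim and sink points line up with the image, so the camera positions hold and the fingers passed over the sink. I'll touch the deck gently to get its height in TCP terms, and open the fingers slightly so they push at two points.

```bash
python3 - <<'E'
from h import *
from workcell import bot
np.set_printoptions(precision=4,suppress=True)
C=np.load("C.npy"); R=bot.sense()["ee_rot"]
w=lambda x,y,z: np.r_[C+A@[x,y],z]
bot.grip(.012,20)
y0=-.0604+.055
bot.move_l(w(.110,y0,.27),R,v=.2); bot.move_l(w(.110,y0,.155),R,v=.15); bot.wait(.15)
f0=bot.sense()["wrist_force"][2]; z=.155; print("f0",f0,bot.sense()["grip_width"])
while z>.122:
    z-=.002; bot.move_l(w(.110,y0,z),R,v=.03); s=bot.sense()
    print(round(z,3),s["tcp_pos"][2],s["wrist_force"][2]-f0)
    if s["wrist_force"][2]-f0>2.5: break
print(bot.sense()["t"])
cv2.imwrite("pics/s2.png",cv2.resize(bot.read_camera("scene")["image"][100:290,110:370,::-1],None,fx=3,fy=3))
E
```

```text
f0 0.06668833062398462 0.011983462271543349
0.153 0.15314761346822348 -0.38297819839462277
0.151 0.15077478659447072 0.10080346803827868
0.149 0.1487924137413643 -0.1662673132291898
0.147 0.1467866470575039 0.5046656337631048
0.145 0.14481348207586894 -0.8995441738619181
0.143 0.14280679391444784 0.9527498514837521
0.141 0.14082674738777456 -0.8328522339304993
0.139 0.1387985216522467 -0.08121804908187068
0.137 0.13681844706855828 -0.1840486523125051
0.135 0.13480870928987576 -0.6994440215373066
0.133 0.13282628809782165 -0.1398876056338706
0.131 0.1308161261030445 0.17806329729818765
0.129 0.1288138109805585 -0.3339516951323516
0.127 0.12680098210609272 -0.17145099756343163
0.125 0.12481717227792458 0.5783912525414425
0.123 0.1232806764201143 1.70386699500802
0.121 0.12315408946892502 11.977968258874789
16.2667
```

View pics/s2.png

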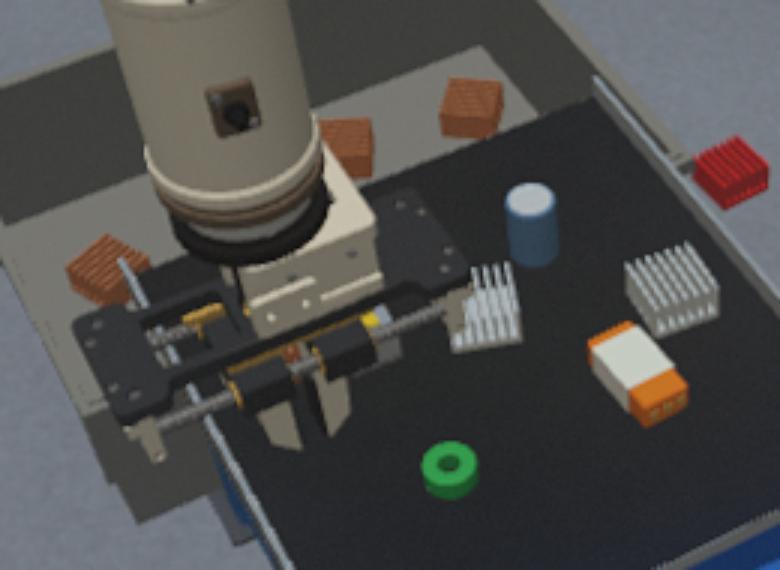

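The fingers meet the deck at TCP z = 0.123, so the real tips sit 22 mm behind the nominal TCP. I'll sweep at TCP z = 0.128, where the gripper body still clears the capacitor.

```bash
python3 - <<'E'
from h import *
from workcell import bot
np.set_printoptions(precision=4,suppress=True)
C=np.load("C.npy"); R=bot.sense()["ee_rot"]
w=lambda x,y,z: np.r_[C+A@[x,y],z]
z=.128
bot.move_l(w(.110,-.0054,z),R,v=.05)
for y,v in ((-.07,.06),(-.12,.08),(-.167,.04)):
    bot.move_l(w(.113,y,z),R,v=v); print(bot.sense()["wrist_force"])
bot.move_l(w(.113,-.13,z),R,v=.12); bot.move_l(w(.113,-.13,.25),R,v=.2)
print(bot.sense()["t"])
cv2.imwrite("pics/s3.png",bot.read_camera("scene")["image"][:,:,::-1])
E
```

```text
[-0.725   0.2603  0.3832]
[-0.4562  1.039   0.0943]
[ 0.0274  0.308  -0.957 ]
21.15
```

View pics/s3.png

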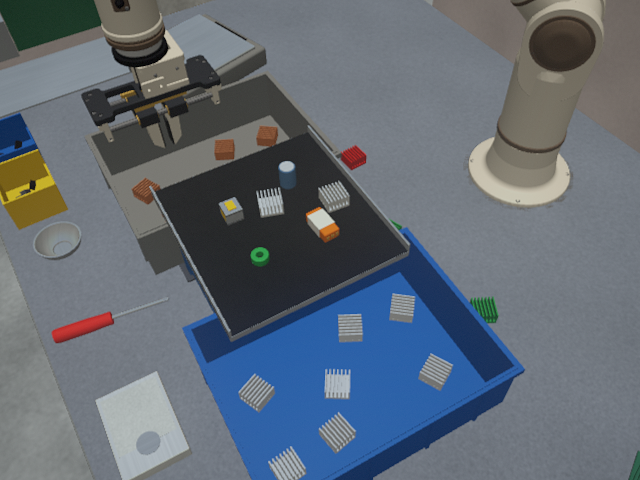

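Copper has left the deck over the grey end, and the transformer (231,210), choke (260,256), capacitor and battery haven't moved. Next is the middle aluminium sink.

```bash
cat > sw2.py <<'E'
from h import *
from workcell import bot
import sys
np.set_printoptions(precision=4,suppress=True)
def go(x0,ys,x1,z,name):
    C=np.load("C.npy"); R=bot.sense()["ee_rot"]; w=lambda x,y,z: np.r_[C+A@[x,y],z]
    y0=ys-.05
    bot.move_l(w(x0,y0,.25),R,v=.25); bot.move_l(w(x0,y0,z),R,v=.12)
    for y,v in ((ys+.02,.06),(.12,.08),(.167,.04)):
        bot.move_l(w(x0+(x1-x0)*(y-y0)/(.167-y0),y,z),R,v=v); print(bot.sense()["wrist_force"])
    bot.move_l(w(x1,.13,z),R,v=.12); bot.move_l(w(x1,.13,.25),R,v=.2)
    print(bot.sense()["t"])
    c=bot.read_camera("top")
    cv2.imwrite(f"pics/{name}.png",c["image"][:,:,::-1])
    for n,a,x in blobs(c,(258,103,445,274)):
        if n in("grey","green"): r=cv2.minAreaRect(x.astype(np.float32)); print(n,a,np.round(r[0],1),A.T@(cast(c,[r[0]],.165)[0,:2]-C))
E
python3 -c "
from sw2 import *
go(-.006,-.0291,-.004,.130,'t3')"
```

```text
[ 0.1064 -0.14   -0.212 ]
[ 0.1578  0.029  -0.6949]
[-0.4751  0.0995 -0.3542]
28.6333
grey 23802.5 [351. 188.] [-0.0058  0.0011]
```

View pics/t3.png

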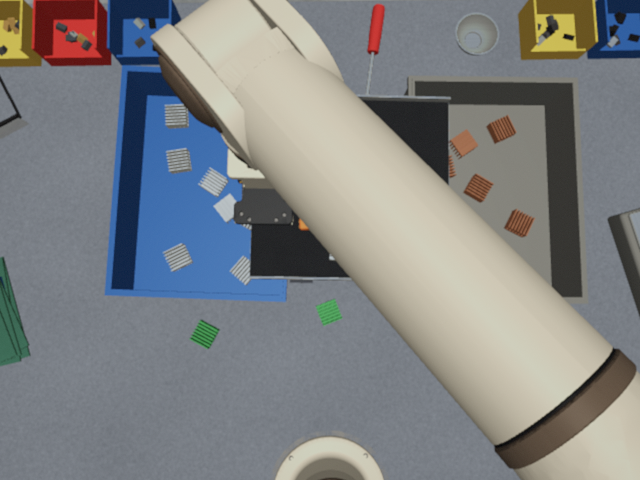

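The copper sink now lies upside down in the grey tote at (462,143), and the aluminium one is in the blue tote at (227,208). The near aluminium sink is last.

```bash
python3 -c "
from sw2 import *
go(-.110,.0148,-.113,.130,'t4')
p=bot.sense()['tcp_pos']; bot.move_l([p[0],p[1],.3],v=.25)
C=np.load('C.npy'); R=bot.sense()['ee_rot']
try: bot.move_l([.45,.30,.3],R,v=.25)
except bot.Unreachable: print('unreach')
print(bot.sense()['t'])
for n in('scene','top'): c=bot.read_camera(n); cv2.imwrite(f'pics/{n}5.png',c['image'][:,:,::-1])
for n,a,x in blobs(c,(258,103,445,274)):
    if n in('grey','green','any'): r=cv2.minAreaRect(x.astype(np.float32)); print(n,a,np.round(r[0],1))
"
```

```text
[ 0.0269 -0.1153  0.448 ]
[-0.2792 -1.1592 -0.5577]
[ 0.     -0.3649  0.1586]
35.8333
grey 8471.0 [314. 199.] [-0.0259  0.0631]
grey 325.0 [378.5 150. ] [ 0.0607 -0.0449]
grey 174.5 [392.  218.5] [-0.0563 -0.0684]
green 238.0 [314.5 151.5] [0.0555 0.0637]
37.2417
grey 393.0 [319.  219.5]
grey 325.0 [378.5 150. ]
grey 173.5 [392.  218.5]
green 237.5 [314.5 151.5]
any 717.0 [316.5 219.5]
any 401.5 [378.  151.5]
any 263.0 [391.5 218.5]
any 243.0 [314.5 151. ]
```

View pics/scene5.png

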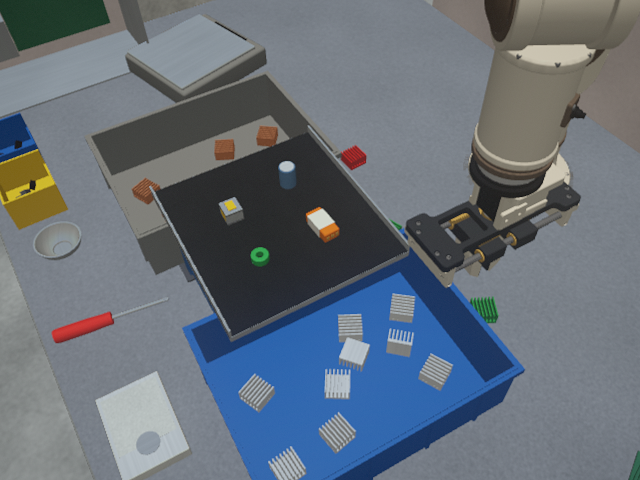

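The deck holds only the four components, within a pixel of their starts. The blue tote has two more sinks, at (353,352) and (400,342), and the gripper is clear above it, so I'm handing in.

```bash
python3 -c "
from workcell import bot
bot.wait(.3); print(bot.sense()['t'],bot.sign_off())"
```

```text
the job is handed in; nothing more can be done
37.6417 None
```

Job handed in at 37.6 s (verdict not shown): in the last pictures both aluminium sinks were in the blue tote, the copper one in the grey tote, the four components within about a pixel of their starts and the gripper clear, after a first copper pass that missed over its top.

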